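# Lay the swage block down against the board's stop

## Robot

A 6-joint arm with a two-finger parallel gripper is mounted at the origin on a cart in front of the work surface, level with it; the furniture and walls round the work are solid. World frame = base frame: x ahead of the robot, y to its left, z up, the work surface at z = 0. Lengths are in mm, angles in rad, forces in N, time in s.
With the tool pointing down it reaches from about 350 to 975 mm from the base axis. Payload 7.1 kg.
Tool frame: the origin (TCP) lies midway between the tips of the shut fingers; the grasp point (between the pads) lies 19 mm behind it (ctrl.hold_point_z is the distance from the TCP to the grasp point, in mm); z points along the fingers, y is the direction in which the jaws open and shut (so a half turn about z gives the same grasp; the last joint's range is limited). The gripper opens to 88 mm and grips with 3 to 60 N. Pads are 20 mm wide; open, the fingers measure 115 mm over their backs; the gripper's body (75 mm by 178 mm) begins 61 mm behind the grasp point.
Start: joints at [-1.273, 0.423, 1.63, -0, 1.089, -0.019], TCP at [194.722, -593.875, 222.675] pointing down, gripper open.
Joint ranges: [-3, 3], [-0.9, 2.11], [0.09, 2.58], [-1.31, 4.45], [0.11, 2.69], [-2.54, 2.54]. Speed limits (rad/s): [2.39, 2.39, 3.01, 3.14, 3.14, 3.14].

## Interface

Orientations are given as a rotation vector (axis times angle).
In Python, from workcell import ctrl, eyes gives the robot as it stands.
- The arm moves only by the tool move_arm, never from a script. Its argument "deltas" is a list of rows, each a list of 6 numbers: the shift along the tool's x, y, z in mm, then the turn, a rotation vector about the tool's x, y, z in rad. A call has 1 to 5 rows; each row shifts and turns the pose as measured when the row begins, along the tool's axes as they then stand; what a row does not reach is not made up. A row lasts 1/12 s, in which the tool goes at most 41.7 mm and 7.16 degrees, less where a joint would pass 70% of its speed; a pose out of reach is approached as far as the arm can. A call is refused whole if a number of a shift passes 41.7 or a number of a turn 0.125, either way. A call with a gripper value outside its range is refused whole. "hand" is the closure, from -1 (fully open) to 1 (shut), set as the call begins (left out, the last holds). The fingers move at their own pace and stop on an object; the grip force is fixed at half the most. Time passes only in rows, so rows that do not move let the fingers close. It gives the time, the measured TCP pose, the force and the opening at its end, in the units of the state.
- ctrl.get_obs(): the state, without advancing time (a new reading comes with each control period).
- eyes.get_image(name): name is "scene" or "top" or "wrist"; returns a dict with "frame" (400x640x3 uint8, red, green, blue), "range_z" (400x640 float32, mm along the optical axis (not along the pixel's ray), 0 where there is no reading), "fx", "fy", "cx", "cy" (pixels), "cam_to_world" (4x4, takes a point from camera to world coordinates). Camera axes: x right, y down, z forward; pixel columns grow to the right and rows downward; lengths in mm; the calibration is good to about 2 mm. A picture is of the moment at which its call begins.
- ctrl.close_job(): hands the job in, once; it reports no verdict.
The state is a dict: "t": time; "qpos": joint angles; "qvel": joint speeds; "joint_torque": joint torques, N m; "ee_pos": TCP position; "orientation": TCP orientation; "ft_force": force on the tool from outside, world axes, zero at the start; "moment": the same for the moment, N m; "width": finger opening in mm.
Only numpy, scipy, OpenCV 4.12 (cv2) and the standard library are available. Lean on these libraries where they do the work, as an engineer would, in place of code of your own. Each camera call takes 0.05 s, during which the arm holds its last target.

## Task

The steel swage block stands on end on the bench board. Push it over with the fingertips so that it lies flat on the board with its grooved face up, then straighten it and push it along the board until its end sits flush and square against the wooden stop strip. Only push it: do not lift or carry the block, leave the other things alone, and finish clear of everything.

Things in the scene. Friction and masses are not known exactly. Their poses are not given: they have to be found in the camera images.
- swage_block: Loose plain steel block standing on end on the board, 30 (own x) x 44 (y) x 90 mm (z, its length, up at the start), 0.5 to 0.85 kg. Origin: centre of the end it stands on. Its -x face, at the start turned roughly to the robot and away from the stop strip, has three half-round grooves across it up to z = 66 mm, then a flat land; pushed there it tips over its far bottom edge.
- block_mid (a point): Centre of the swage block (own x, y, z = 0, 0, 45 mm); same axes as the block.
- block_head (a point): Centre of the swage block's end face that is on top at the start (own z = 90 mm); this is the end that comes against the stop strip. Same axes as the block.
- board: Pale wooden board fixed to the bench, 230 (own x) x 140 (y) x 12 mm thick. Origin: centre of its underside, on the bench; own x runs from the robot's side to the stop strip. The darker wooden stop strip, 20 mm wide, lies along the whole far (+x) edge; its top is 32 mm above the bench, 20 mm above the board.
- board_stop (a point): Middle of the stop strip's near face, at board x = 95 mm, y = 0, 27 mm above the bench (the height of the block's centre when it lies on the board); same axes as the board. A block pushed against it askew jams instead of turning square; pushing the block's side near its foot end turns it.
- ring_clamp: Bystander: small grey clamp frame with a black screw knob, 40 x 80 x 47 mm, beside the board. Origin: centre of its underside.
- wax_block: Bystander: lump of dark green carving wax, 23 x 48 x 11 mm, beside the board. Origin: centre of its underside.
- bur_tube: Bystander: short brown round holder with burs sticking out of one end, 25 x 60 x 25 mm, lying beside the board. Origin: centre of its underside.
Things that resemble listed ones, but are neither listed nor needed, are in the scene too. What is shaped like the swage_block but blue or yellow is not meant.

How it is judged:
By the outcome, as a careful person would: the job done as asked, in the order asked, and still so for the second after the job is handed in, with the robot touching nothing.
It also fails if it takes over 51 s, if anything falls off the work surface, if the arm or the gripper's body presses on something with over 40 N, if the wrist force passes 120 N, or if a joint passes its speed limit or range.

## Working session

There is one attempt and no reset: what is moved stays moved. The work goes in short steps, Python scripts to look and compute and a tool call to move; the robot and the scene stay as the last step left them, time stands still between calls to the robot, and variables do not carry over. Pictures are saved under pics/ and viewed, and the job is handed in when it is done.

Besides the shell and the picture viewer there is one more tool, called after "Emit:" as name(argument=value, ...), one argument or row to a line, values as JSON. move_arm: Moves the arm, as the interface text tells. Its arguments: {"type":"object","properties":{"deltas":{"type":"array"},"hand":{"type":"number"}},"required":["deltas"]}

```bash
mkdir -p pics; ls; cat > h.py <<'E'
import numpy as np, cv2
from scipy.spatial.transform import Rotation as R
from workcell import ctrl, eyes
def shot(n,f):
    d=eyes.get_image(n); cv2.imwrite('pics/'+f+'.png',d['frame'][...,::-1]); np.savez('pics/'+f+'.npz',**d); return d
def cloud(d):
    z=d['range_z']; v,u=np.mgrid[:z.shape[0],:z.shape[1]]
    P=np.stack([(u-d['cx'])/d['fx']*z,(v-d['cy'])/d['fy']*z,z],-1)
    T=np.array(d['cam_to_world']); W=P@T[:3,:3].T+T[:3,3]; W[z==0]=np.nan; return W
E
python3 - <<'E'
from h import *
for n in('scene','top'): shot(n,n+'0')
o=ctrl.get_obs();print(o)
print(R.from_rotvec(o['orientation']).as_matrix().round(3))
E
```

```text
pics
{'t': 0.1, 'qpos': array([-1.27302153e+00,  4.23744090e-01,  1.63060601e+00,  1.09334004e-05,
        1.08859171e+00, -1.90373395e-02]), 'qvel': array([-0.00136674,  0.00039872, -0.00275412,  0.00018215,  0.00061675,
       -0.00044092]), 'joint_torque': array([ 6.43356252e-04, -5.45610988e+01, -2.74324125e+01,  6.45754253e-02,
        1.88189844e-02,  1.87843703e-06]), 'ee_pos': array([ 194.57094883, -593.41846963,  221.99509447]), 'orientation': array([-3.10094040e+00, -4.95349904e-01,  2.79219285e-04]), 'ft_force': array([-0.38612369,  0.82375147,  0.31898416]), 'moment': array([ 0.00334871, -0.01739607, -0.01572562]), 'width': 87.49637788674382}
[[ 0.95   0.312 -0.   ]
 [ 0.312 -0.95   0.001]
 [ 0.    -0.001 -1.   ]]
```

View pics/scene0.png

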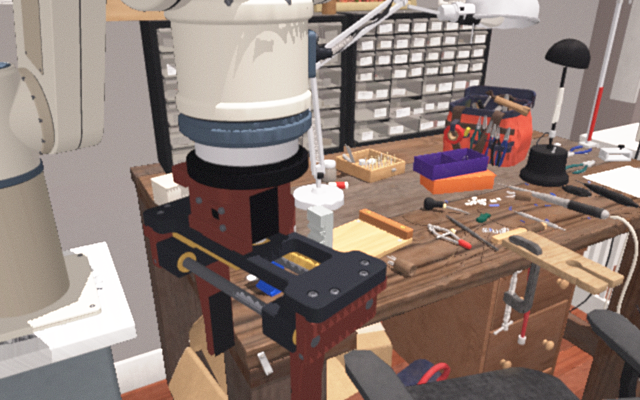

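View pics/top0.png

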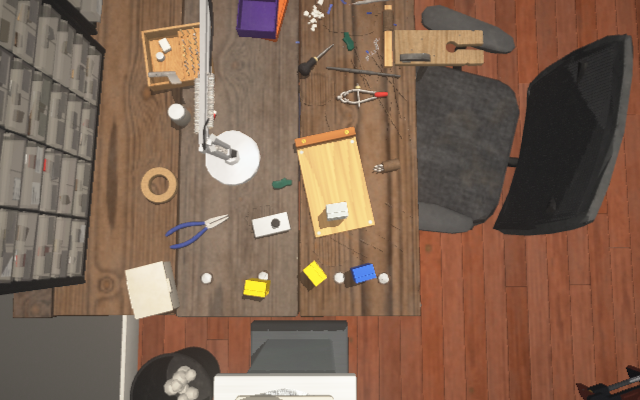

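The top view shows the white and grey block standing on the pale board at about (337,210), with the stop strip at (326,137). The wax is at (282,184), the clamp at (270,224) and the bur tube at (386,166). Next I'll measure these.

```bash
python3 - <<'E'
from h import *
d=dict(np.load('pics/top0.npz')); W=cloud(d); f=d['frame']
print(d['fx'],d['cam_to_world'])
def p(u,v): return W[v,u].round(0)
for n,u,v in [('block',337,208),('board',320,180),('board',355,210),('strip',326,137),('wax',282,184),('clamp',262,224),('bur',388,166),('bench',270,200),('tubebox',350,140)]: print(n,p(u,v))
c=cv2.resize(f[110:250,230:420],None,fx=4,fy=4,interpolation=cv2.INTER_CUBIC)
cv2.imwrite('pics/topc.png',c[...,::-1])
# board mask
h=W[...,2]; x0=W[...,0];y0=W[...,1]
roi=np.zeros(h.shape,bool); roi[110:250,230:420]=1
for nm,m in [('board',roi&(h>8)&(h<16)),('strip',roi&(h>26)&(h<40)),('block',roi&(h>85)&(h<115))]:
    n,l,s,_=cv2.connectedComponentsWithStats(m.astype(np.uint8))
    k=1+s[1:,4].argmax(); mm=l==k
    pts=W[mm][:,:2].astype(np.float32); print(nm,mm.sum(),cv2.minAreaRect(pts),cv2.boxPoints(cv2.minAreaRect(pts)).round(0).tolist(),np.median(W[mm][:,2]))
E
```

```text
499.1042006451994 [[-1.52990547e-03 -9.95343483e-01  9.63795115e-02  4.27080217e+02]
 [-9.99998539e-01  1.59625070e-03  6.11276173e-04 -8.12418293e+01]
 [-7.62275617e-04 -9.63784355e-02 -9.95344471e-01  1.15018805e+03]
 [ 0.00000000e+00  0.00000000e+00  0.00000000e+00  1.00000000e+00]]
block [ 515. -114.  100.]
board [588. -78.  10.]
board [ 518. -158.   13.]
strip [684. -92.  31.]
wax [578.   9.  14.]
clamp [486.  53.  26.]
bur [ 618. -234.   21.]
bench [542.  38.   4.]
tubebox [ 682. -148.    9.]
board 4745 ((573.8717651367188, -113.22624206542969), (210.99380493164062, 140.0155487060547), 11.98035717010498) [[456.0, -67.0], [485.0, -204.0], [692.0, -160.0], [663.0, -23.0]] 11.52726170293704
strip 577 ((641.3353881835938, 95.38221740722656), (97.11727905273438, 64.2690658569336), 0.9173431992530823) [[592.0, 127.0], [593.0, 62.0], [690.0, 64.0], [689.0, 128.0]] 28.035124397954405
block 306 ((512.0025024414062, -113.70691680908203), (30.20377540588379, 43.98244094848633), 8.256691932678223) [[494.0, -94.0], [500.0, -138.0], [530.0, -133.0], [524.0, -90.0]] 101.2379183933881
```

View pics/topc.png

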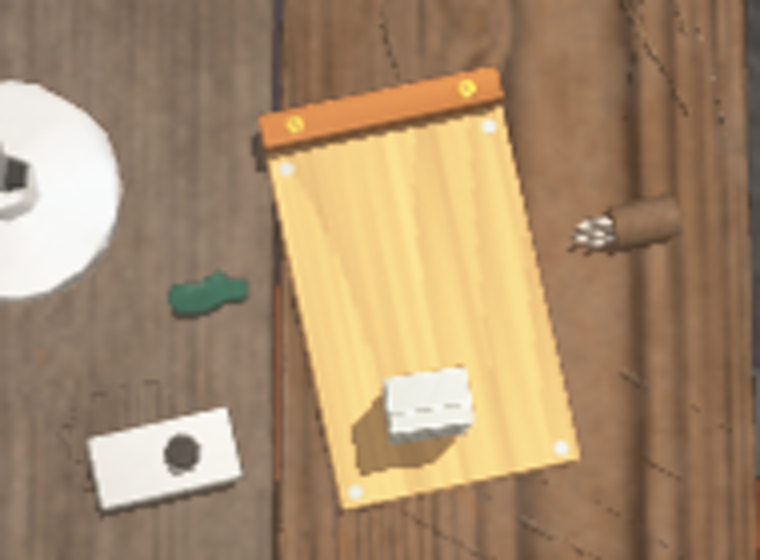

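```bash
python3 - <<'E'
from h import *
d=dict(np.load('pics/top0.npz')); W=cloud(d)
h=W[...,2]
m=(h>45)&(W[...,0]>330)&(W[...,0]<850)&(W[...,1]>-420)&(W[...,1]<200)
n,l,s,_=cv2.connectedComponentsWithStats(m.astype(np.uint8))
for k in range(1,n):
    if s[k,4]>8:
        P=W[l==k]; print(s[k],P.min(0).round(),P.max(0).round())
# strip points by colour
f=d['frame'].astype(int)
m=np.zeros(h.shape,bool); m[120:155,290:362]=1
m&=(h>24)&(h<40)
n,l,s,_=cv2.connectedComponentsWithStats(m.astype(np.uint8));k=1+s[1:,4].argmax()
print(cv2.minAreaRect(W[l==k][:,:2].astype(np.float32)),cv2.boxPoints(cv2.minAreaRect(W[l==k][:,:2].astype(np.float32))))
# land vs grooves side: intensity rows on block top neighbours
m=(h>20)&(h<84)
m[:, :320]=0;m[:,355:]=0;m[:195]=0;m[230:]=0
P=W[m]; print(len(P),P[:,0].min(),P[:,0].max())
E
```

```text
[ 194    0   43  160 2726] [590.  81.  67.] [795. 129. 459.]
[326 202  23  18 330] [ 494. -137.   45.] [528. -91. 106.]
[272 218   8   9  38] [480.  13.  45.] [498.  28.  53.]
[303 261  24  25 311] [354. -90.  47.] [404. -42.  96.]
[352 263  25  20 332] [ 360. -196.   49.] [ 399. -146.   97.]
[244 279  25  18 360] [331.  36.  46.] [366.  82.  95.]
((685.5048217773438, -89.40702819824219), (21.670059204101562, 139.29425048828125), 12.00419807434082) [[ 660.4213    -23.536427]
 [ 689.39215  -159.78464 ]
 [ 710.5883   -155.27763 ]
 [ 681.6175    -19.029419]]
35 494.19960142239233 516.8556650947717
```

Emit:
move_arm(
  deltas=[
    [28,-26,0,0,0,0],
    [28,-26,0,0,0,0],
    [28,-26,0,0,0,0],
    [28,-26,0,0,0,0],
    [28,-26,0,0,0,0],
  ],
  hand=0.66,
)

```text
t: 0.52
ee_pos: [286.3, -426.1, 219.5]
orientation: [-3.104, -0.481, 0.002]
ft_force: [0.5, -0.6, 0.1]
width: 58.1
```

```bash
cat > go.py <<'E'
import sys
from h import *
x,y,z,yaw=map(float,sys.argv[1:5]); o=ctrl.get_obs()
M=R.from_rotvec(o['orientation'])
c,s=np.cos(np.radians(yaw)),np.sin(np.radians(yaw))
T=R.from_matrix(np.array([[c,s,0],[s,-c,0],[0,0,-1.]]))
print('t',o['t'],'pos',o['ee_pos'].round(1),'yaw',np.degrees(np.arctan2(*M.as_matrix()[[1,0],0])).round(2),'F',o['ft_force'].round(1),'w',o['width'].round(1))
print('delta tool',(M.inv().apply(np.array([x,y,z])-o['ee_pos'])).round(1),'rot',(M.inv()*T).as_rotvec().round(3))
E
python3 go.py 465 -120.6 200 8.3
```

```text
Traceback (most recent call last):
  File "go.py", line 7, in <module>
    print('t',o['t'],'pos',o['ee_pos'].round(1),'yaw',np.degrees(np.arctan2(*M.as_matrix()[[1,0],0])).round(2),'F',o['ft_force'].round(1),'w',o['width'].round(1))
                                                                                                                                              ^^^^^^^^^^^^^^^^
AttributeError: 'float' object has no attribute 'round'
```

```bash
sed -i "s/o\['width'\].round(1)/round(o['width'],1)/" go.py
python3 go.py 465 -120.6 200 8.3
```

```text
t 0.5167 pos [ 286.3 -426.1  219.5] yaw 17.6 F [ 0.5 -0.6  0.1] w 58.1
delta tool [ 262.8 -237.1   19.3] rot [-0.001  0.001  0.162]
```

Emit:
move_arm(
  deltas=[
    [28,-27,0,0,0,0.032],
    [28,-27,0,0,0,0.032],
    [28,-26,0,0,0,0.032],
    [28,-24,0,0,0,0.032],
    [28,-24,0,0,0,0.032],
  ],
)

```text
t: 0.93
ee_pos: [392.2, -258.7, 218.4]
orientation: [-3.131, -0.217, 0.005]
ft_force: [0.9, -0.3, 0.7]
width: 24.6
```

```bash
python3 go.py 465 -120.6 200 8.3
```

```text
t 0.9333 pos [ 392.2 -258.7  218.4] yaw 7.94 F [ 0.9 -0.3  0.7] w 24.6
delta tool [  91.2 -126.7   18.5] rot [-0.003  0.003 -0.006]
```

Emit:
move_arm(
  deltas=[
    [20,-30,4,0,0,0],
    [20,-30,4,0,0,0],
    [20,-30,4,0,0,0],
    [20,-25,4,0,0,0],
    [8,-10,2,0,0,0],
  ],
)

```text
t: 1.35
ee_pos: [466.7, -112.9, 200.3]
orientation: [-3.132, -0.218, 0.002]
ft_force: [-0.4, -0.1, 1.5]
width: 15.0
```

```bash
python3 go.py 465 -120.6 82 8.3
```

```text
t 1.35 pos [ 466.7 -112.9  200.3] yaw 7.96 F [-0.4 -0.1  1.5] w 15.0
delta tool [ -2.6   7.7 118.2] rot [-0.002  0.001 -0.006]
```

Emit:
move_arm(
  deltas=[
    [-1,3,30,0,0,0],
    [-1,3,30,0,0,0],
    [0,2,30,0,0,0],
    [0,0,20,0,0,0],
    [0,0,8,0,0,-0.005],
  ],
)

```text
t: 1.77
ee_pos: [470.8, -116.5, 80.2]
orientation: [-3.132, -0.24, -0.01]
ft_force: [-1.6, -0.2, -0.0]
width: 14.8
```

```bash
python3 go.py 465 -120.6 82 8.3; python3 - <<'E'
from h import *
d=shot('top','top1'); shot('wrist','wr1')
cv2.imwrite('pics/top1c.png',cv2.resize(d['frame'][110:250,250:420],None,fx=4,fy=4)[...,::-1])
E
```

```text
t 1.7667 pos [ 470.8 -116.5   80.2] yaw 8.77 F [-1.6 -0.2 -0. ] w 14.8
delta tool [-6.4  3.2 -1.9] rot [ 0.    -0.006  0.008]
```

View pics/wr1.png

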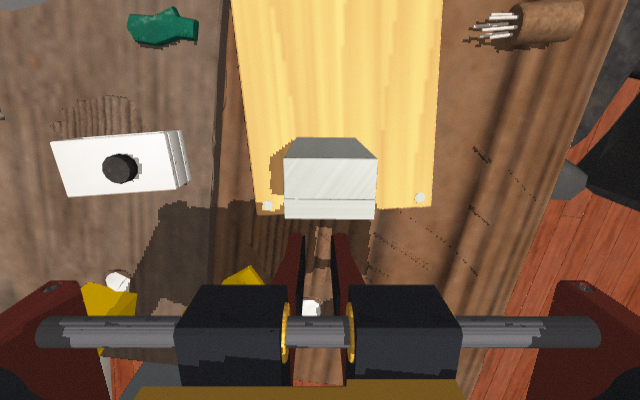

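View pics/top1c.png

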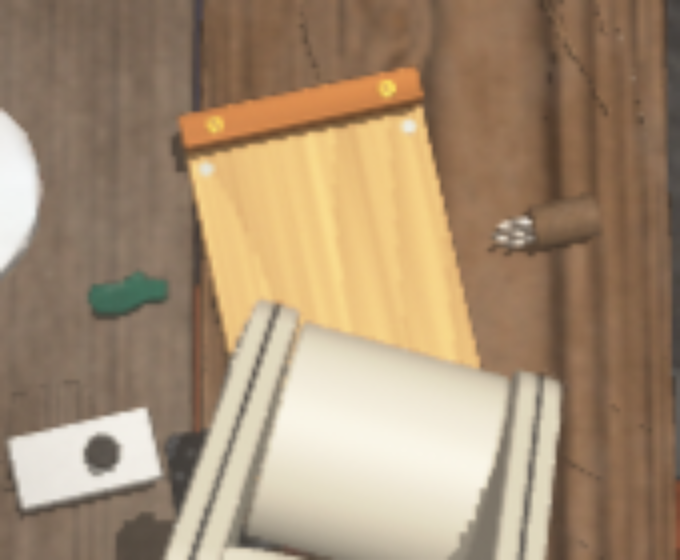

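The wrist view shows the block's top at cols 285–376, rows 158–218, square to the fingers and about 4 mm to their right. I'll correct that and start pushing.

Emit:
move_arm(
  deltas=[
    [3,4,0,0,0,0.005],
    [6,2,0,0,0,0],
    [6,0,0,0,0,0],
    [6,0,0,0,0,0],
    [6,0,0,0,0,0],
  ],
)

```text
t: 2.28
ee_pos: [502.7, -120.1, 86.1]
orientation: [3.132, 0.229, 0.018]
ft_force: [-0.8, 0.4, -0.1]
width: 14.9
```

```bash
python3 go.py 500 -115.5 82 8.3; python3 - <<'E'
from h import *
shot('wrist','wr2')
E
```

```text
t 2.2833 pos [ 502.7 -120.1   86.1] yaw 8.36 F [-0.8  0.4 -0.1] w 14.9
delta tool [-2.  -5.   4.1] rot [ 0.002 -0.011  0.001]
```

View pics/wr2.png

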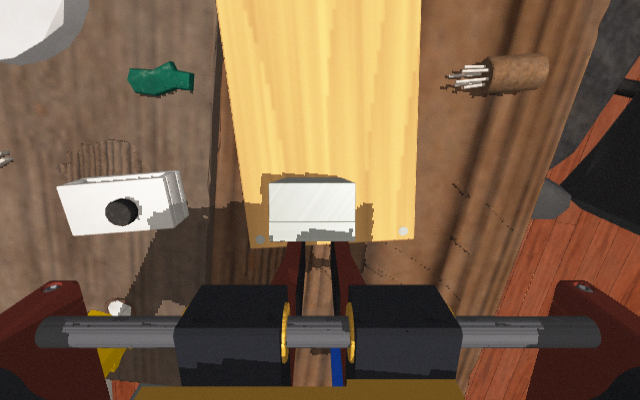

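The fingers are in contact and the block is starting to tilt (its far face is nearly hidden now). The fingers have risen to z=86, so I'll push on with a small height correction.

Emit:
move_arm(
  deltas=[
    [5,-1,2,0,0,0],
    [5,-1,2,0,0,0],
    [5,0,2,0,0,0],
  ],
)

```text
t: 2.58
ee_pos: [521.6, -115.9, 81.6]
orientation: [3.13, 0.229, 0.026]
ft_force: [0.2, -0.3, 0.3]
width: 15.1
```

```bash
python3 go.py 515 -115.5 82 8.3; python3 - <<'E'
from h import *
shot('wrist','wr3')
E
```

```text
t 2.5833 pos [ 521.6 -115.9   81.6] yaw 8.39 F [ 0.2 -0.3  0.3] w 15.1
delta tool [-6.5 -1.3 -0.5] rot [ 0.004 -0.016  0.001]
```

View pics/wr3.png

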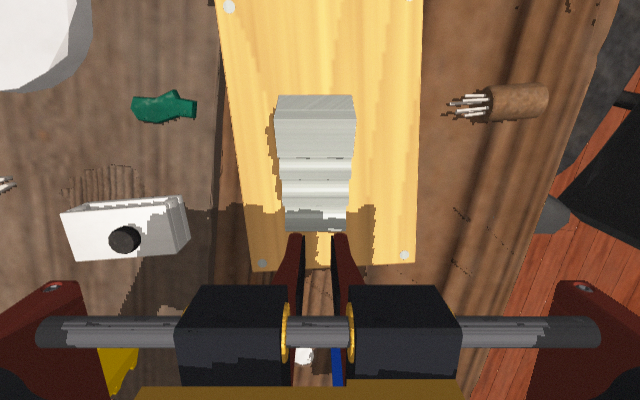

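The block is in mid-fall, grooved face up. I'll back off and let it settle.

Emit:
move_arm(
  deltas=[
    [-12,0,0,0,0,0],
    [-20,0,0,0,0,0],
    [-20,0,0,0,0,0],
    [-15,0,0,0,0,0],
    [0,0,0,0,0.015,0.0],
  ],
)

```text
t: 3.05
ee_pos: [451.7, -125.0, 78.6]
orientation: [3.131, 0.234, 0.048]
ft_force: [0.1, -0.1, -0.7]
width: 14.9
```

```bash
cat > look.py <<'E'
import sys
from h import *
d=shot('wrist',sys.argv[1]); W=cloud(d); h=W[...,2]
g=(h>33)&(h<52)&(W[...,0]>490)&(W[...,0]<720)&(W[...,1]>-175)&(W[...,1]<-40)
n,l,s,_=cv2.connectedComponentsWithStats(g.astype(np.uint8));k=1+s[1:,4].argmax()
P=W[l==k]; r=cv2.minAreaRect(P[:,:2].astype(np.float32)); b=cv2.boxPoints(r)
print('block top',r,np.median(P[:,2]).round(1)); print(b.round(1).tolist())
B=(h>6)&(h<18)&(W[...,0]>440)&(W[...,0]<720)&(W[...,1]>-230)&(W[...,1]<10)
n,l,s,_=cv2.connectedComponentsWithStats(B.astype(np.uint8));k=1+s[1:,4].argmax()
print('board',cv2.minAreaRect(W[l==k][:,:2].astype(np.float32)))
S=(h>24)&(h<40)&(W[...,0]>640)&(W[...,0]<730)&(W[...,1]>-200)&(W[...,1]<10)
n,l,s,_=cv2.connectedComponentsWithStats(S.astype(np.uint8))
if n>1:
  k=1+s[1:,4].argmax();r=cv2.minAreaRect(W[l==k][:,:2].astype(np.float32)); print('strip',r,cv2.boxPoints(r).round(1).tolist())
E
python3 go.py 470 -118 82 8.3; python3 look.py wr4
```

```text
t 3.05 pos [ 451.7 -125.    78.6] yaw 8.56 F [ 0.1 -0.1 -0.7] w 14.9
delta tool [19.3 -4.2 -2.8] rot [ 0.004 -0.03   0.005]
block top ((568.4207153320312, -108.83480072021484), (45.07113265991211, 44.292724609375), 8.64786148071289) 37.3
[[542.7999877929688, -90.30000305175781], [549.5, -134.10000610351562], [594.0, -127.30000305175781], [587.4000244140625, -83.5999984741211]]
board ((537.1430053710938, -124.59784698486328), (134.50978088378906, 140.81507873535156), 11.97314453125)
```

View pics/wr4.png

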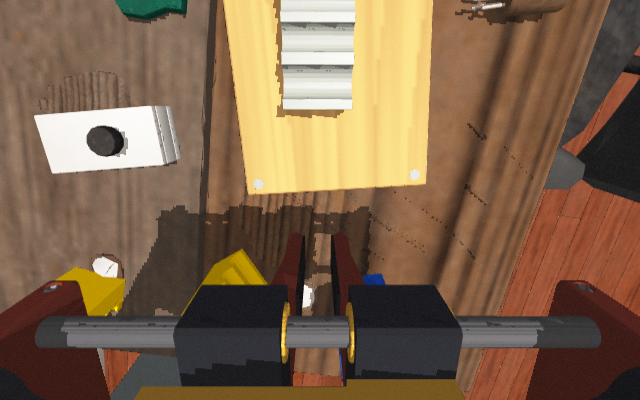

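The block lies flat with its grooves up (top height about 39–42, yaw about 8.6° against the board's 12.0°). I'll line up behind the foot end at yaw 12°, remove the tilt drift and look again.

```bash
python3 go.py 510 -119.8 120 12; python3 - <<'E'
from h import *
d=dict(np.load('pics/wr4.npz')); W=cloud(d)
for v in range(60,125,4): print(v,W[v,317].round(1))
E
```

```text
t 3.1 pos [ 452.4 -124.9   78.7] yaw 8.55 F [-1.1 -0.5 -0.6] w 14.9
delta tool [ 59.    3.6 -39.4] rot [ 0.005 -0.032 -0.06 ]
60 [ 557.2 -110.4   41.8]
64 [ 555.  -110.7   41.9]
68 [ 553.3 -111.    37.2]
72 [ 551.2 -111.3   34.9]
76 [ 548.9 -111.7   35. ]
80 [ 546.8 -112.    32.1]
84 [ 544.5 -112.3   31.2]
88 [ 542.  -112.7   32.3]
92 [ 539.5 -113.1   32.5]
96 [ 537.  -113.4   35.9]
100 [ 534.3 -113.8   42.4]
104 [ 532.  -114.2   42.1]
108 [ 529.6 -114.5   42.3]
112 [ 527.  -115.    12.4]
116 [ 524.2 -115.4   12.4]
120 [ 521.4 -115.8   12.1]
124 [ 518.6 -116.3   11.2]
```

Emit:
move_arm(
  deltas=[
    [15,1,-20,0,-0.016,-0.02],
    [15,1,-20,0,-0.016,-0.02],
    [5,1,0,0,0,-0.02],
    [0,0,0,0,0,0],
  ],
  hand=0.41,
)

```text
t: 3.43
ee_pos: [486.4, -122.1, 120.0]
orientation: [3.121, 0.329, -0.001]
ft_force: [0.1, 0.3, 0.1]
width: 25.9
```

```bash
sed -i 's/(h>33)/(h>25)/;s/>490)/>470)/' look.py; python3 go.py 490 -123 20 12; python3 look.py wr5
```

```text
t 3.4333 pos [ 486.4 -122.1  120. ] yaw 12.04 F [0.1 0.3 0.1] w 25.9
delta tool [  3.4   1.3 100. ] rot [0.003 0.001 0.001]
block top ((573.826416015625, -108.10055541992188), (90.23222351074219, 44.10676193237305), 8.41611385345459) 40.9
[[526.0, -92.9000015258789], [532.4000244140625, -136.5], [621.7000122070312, -123.30000305175781], [615.2000122070312, -79.69999694824219]]
board ((556.318603515625, -120.46344757080078), (173.3179931640625, 140.37733459472656), 12.048439025878906)
```

View pics/wr5.png

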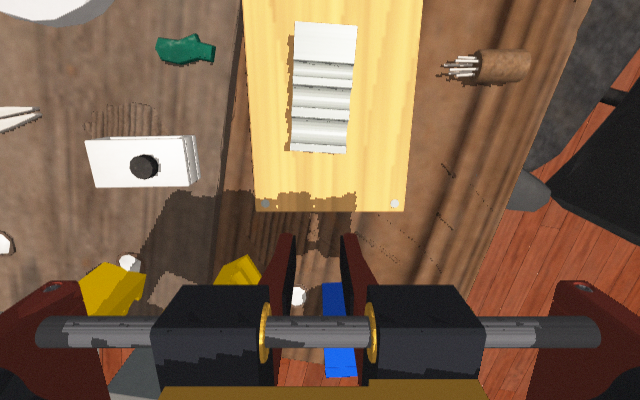

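The wrist view shows the whole block, grooves up, at cols 291–357, rows 22–153. It measures 90.2 x 44.1 mm at yaw 8.4° (the board is at 12.0°). I'll descend behind the foot.

Emit:
move_arm(
  deltas=[
    [0,0,30,0,0,0],
    [0,0,30,0,0,0],
    [0,1,25,0,0,0],
    [0,0,9,0,0,0],
  ],
)

```text
t: 3.82
ee_pos: [487.1, -123.7, 23.2]
orientation: [3.12, 0.325, 0.01]
ft_force: [-0.7, 1.0, -0.7]
width: 26.1
```

```bash
python3 go.py 500 -120.9 20 12
```

```text
t 3.8167 pos [ 487.1 -123.7   23.2] yaw 11.91 F [-0.7  1.  -0.7] w 26.1
delta tool [13.2 -0.1  3.2] rot [ 0.006 -0.006 -0.002]
```

Emit:
move_arm(
  deltas=[
    [8,0,0,0,-0.003,0],
    [8,0,0,0,-0.003,0],
    [6,0,0,0,0,0],
    [4,0,0,0,0,0],
  ],
)

```text
t: 4.15
ee_pos: [510.7, -117.3, 20.7]
orientation: [3.122, 0.322, -0.012]
ft_force: [0.3, 0.1, 0.6]
width: 25.9
```

```bash
python3 go.py 525 -115.6 22 12; python3 look.py wr6
```

```text
t 4.15 pos [ 510.7 -117.3   20.7] yaw 11.79 F [0.3 0.1 0.6] w 25.9
delta tool [14.3  1.2 -1.4] rot [ 0.002  0.008 -0.004]
block top ((559.4630126953125, -110.35658264160156), (119.41094970703125, 44.78927230834961), 8.913482666015625) 41.2
[[497.0, -97.5], [503.8999938964844, -141.6999969482422], [621.9000244140625, -123.19999694824219], [615.0, -79.0]]
board ((560.9052124023438, -119.30430603027344), (160.22213745117188, 140.14842224121094), 11.982391357421875)
```

View pics/wr6.png

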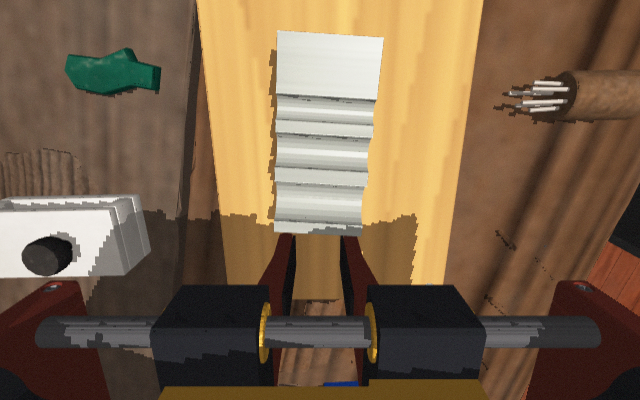

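Emit:
move_arm(
  deltas=[
    [4,1,0,0,0.004,-0.002],
    [4,0,0,0,0.004,-0.002],
    [4,0,0,0,0,0],
    [4,0,0,0,0,0],
    [4,0,0,0,0,0],
  ],
)

```text
t: 4.62
ee_pos: [531.4, -114.0, 23.0]
orientation: [3.122, 0.33, 0.001]
ft_force: [-3.0, -1.6, -1.7]
width: 25.8
```

```bash
sed -i "s/^g=(h>25)/f=d['frame'].astype(int); g=(f.min(-1)>60)\&(f.max(-1)-f.min(-1)<40)\&(h>25)/" look.py; python3 go.py 545 -111.4 22 12; python3 look.py wr7
```

```text
t 4.6167 pos [ 531.4 -114.    23. ] yaw 12.08 F [-3.  -1.6 -1.7] w 25.8
delta tool [13.8  0.3  1. ] rot [ 0.002 -0.     0.001]
block top ((584.7557983398438, -102.5802993774414), (90.14710235595703, 44.0974006652832), 11.890325546264648) 41.2
[[536.0999755859375, -90.30000305175781], [545.2000122070312, -133.39999389648438], [633.4000244140625, -114.9000015258789], [624.2999877929688, -71.69999694824219]]
board ((581.2680053710938, -115.00615692138672), (162.09642028808594, 140.26950073242188), 12.077829360961914)
```

View pics/wr7.png

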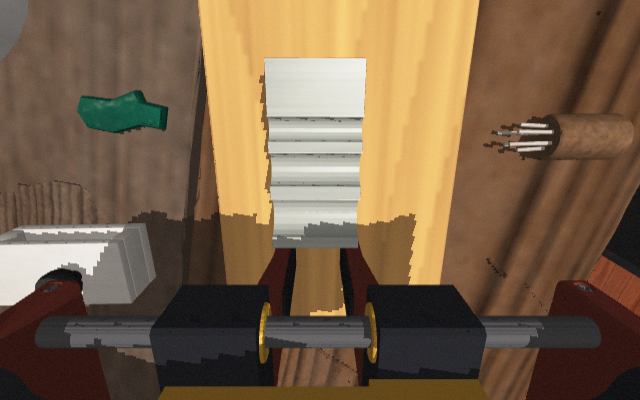

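The block is now straight (11.9° against the board's 12.0–12.1°), with about 45 mm left to the strip. I'll push on along the board.

Emit:
move_arm(
  deltas=[
    [5,0,0,0,0,0],
    [5,0,0,0,0,0],
    [5,0,0,0,0,0],
    [5,0,0,0,0,0],
    [4,0,0,0,0,0],
  ],
)

```text
t: 5.08
ee_pos: [550.1, -108.4, 23.0]
orientation: [-3.124, -0.332, 0.019]
ft_force: [-5.9, -2.4, 4.2]
width: 25.9
```

```bash
python3 go.py 575 -104.9 22 12; python3 look.py wr8
```

```text
t 5.0833 pos [ 550.1 -108.4   23. ] yaw 12.13 F [-5.9 -2.4  4.2] w 25.9
delta tool [25.1  1.8  0.6] rot [-0.002  0.012  0.002]
block top ((603.5101318359375, -96.87623596191406), (89.9563217163086, 44.253074645996094), 12.021941184997559) 41.2
[[554.9000244140625, -84.5999984741211], [564.0999755859375, -127.9000015258789], [652.0999755859375, -109.0999984741211], [642.9000244140625, -65.9000015258789]]
board ((599.2083129882812, -111.08189392089844), (160.8611602783203, 140.37347412109375), 11.991103172302246)
strip ((641.8482666015625, -81.7877197265625), (0.0, 0.0), 0.0) [[641.7999877929688, -81.80000305175781], [641.7999877929688, -81.80000305175781], [641.7999877929688, -81.80000305175781], [641.7999877929688, -81.80000305175781]]
```

Emit:
move_arm(
  deltas=[
    [5,0,0,0,0.004,0],
    [5,0,0,0,0.004,0],
    [5,0,0,0,0.003,0.002],
    [4,0,0,0,0,0],
  ],
)

```text
t: 5.47
ee_pos: [564.7, -104.0, 22.8]
orientation: [-3.121, -0.33, 0.016]
ft_force: [-7.0, -3.2, 4.8]
width: 25.8
```

```bash
python3 go.py 575 -103 22 12; python3 look.py wr9
```

```text
t 5.4667 pos [ 564.7 -104.    22.8] yaw 12.06 F [-7.  -3.2  4.8] w 25.8
delta tool [10.3  1.2  0.7] rot [-0.004  0.01   0.001]
block top ((614.0521240234375, -93.53609466552734), (98.2859878540039, 44.25548553466797), 12.12325668334961) 41.2
[[561.4000244140625, -82.19999694824219], [570.7000122070312, -125.5], [666.7000122070312, -104.80000305175781], [657.5, -61.599998474121094]]
board ((606.2239990234375, -109.72833251953125), (146.1400604248047, 140.34759521484375), 12.019659996032715)
strip ((682.7260131835938, -93.48383331298828), (12.432634353637695, 139.61021423339844), 12.021063804626465) [[662.0999755859375, -26.5], [691.2000122070312, -163.10000610351562], [703.2999877929688, -160.5], [674.2999877929688, -23.899999618530273]]
```

View pics/wr9.png

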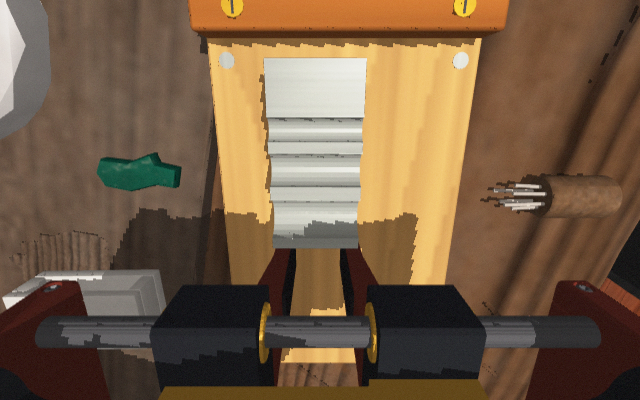

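The strip is in view, with its near face at row 37 and the head edge at row 58. The block is square, with about 12 mm to go. I'll close in gently.

Emit:
move_arm(
  deltas=[
    [4,0,0,0,0.004,0],
    [4,0,0,0,0.003,0],
    [3,0,0,0,0,0],
  ],
)

```text
t: 5.77
ee_pos: [573.0, -101.5, 22.7]
orientation: [-3.119, -0.33, 0.015]
ft_force: [-7.8, -2.0, 5.7]
width: 26.2
```

```bash
python3 go.py 575 -103 22 12
```

```text
t 5.7667 pos [ 573.  -101.5   22.7] yaw 12.09 F [-7.8 -2.   5.7] w 26.2
delta tool [1.7 1.9 0.6] rot [-0.006  0.009  0.002]
```

Emit:
move_arm(
  deltas=[
    [3,0,0,0,0.003,0],
    [3,0,0,0,0.003,0],
  ],
)

```text
t: 5.93
ee_pos: [576.3, -100.3, 22.6]
orientation: [-3.117, -0.331, 0.014]
ft_force: [-16.0, -7.9, 11.7]
width: 25.7
```

Emit:
move_arm(
  deltas=[
    [3,0,0,0,0,0.001],
  ],
)

```text
t: 6.02
ee_pos: [576.2, -100.1, 22.4]
orientation: [-3.117, -0.33, 0.024]
ft_force: [-17.2, -9.8, 12.9]
width: 26.0
```

```bash
python3 go.py 575 -103 22 12; python3 look.py wr10
```

```text
t 6.0167 pos [ 576.2 -100.1   22.4] yaw 12.11 F [-17.2  -9.8  12.9] w 26.0
delta tool [-1.7  2.6  0.4] rot [-0.009  0.014  0.002]
block top ((629.4385375976562, -89.26960754394531), (90.42236328125, 44.27864456176758), 12.15257453918457) 41.2
[[580.5999755859375, -77.0999984741211], [589.9000244140625, -120.4000015258789], [678.2999877929688, -101.4000015258789], [669.0, -58.099998474121094]]
board ((620.874755859375, -147.32086181640625), (132.16062927246094, 60.39173889160156), 12.105973243713379)
strip ((686.6080932617188, -92.45420837402344), (20.068374633789062, 140.84620666503906), 11.990260124206543) [[662.2000122070312, -25.700000762939453], [691.4000244140625, -163.39999389648438], [711.0999755859375, -159.3000030517578], [681.7999877929688, -21.5]]
```

View pics/wr10.png

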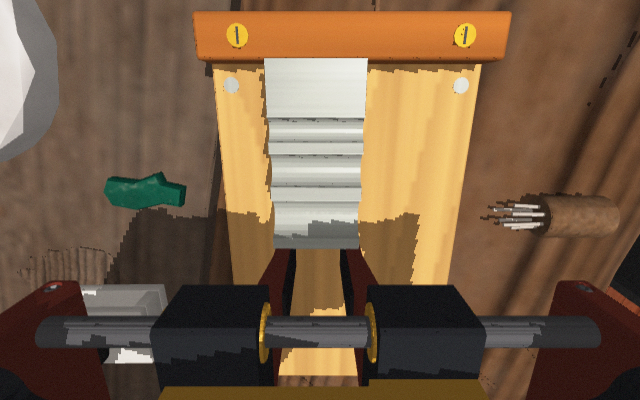

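The force rose to about 17 N and motion stopped. The head edge lies on the strip along its full width, and the angles are 12.15° against 12.0°. I'll back straight off and check.

Emit:
move_arm(
  deltas=[
    [-3,0,0,0,0,0],
    [-8,0,0,0,0,0],
    [-20,0,0,0,0,0],
    [-20,0,-5,0,0.008,0],
    [-10,0,-15,0,0.008,0],
  ],
)

```text
t: 6.48
ee_pos: [518.5, -113.1, 42.5]
orientation: [-3.117, -0.332, -0.013]
ft_force: [-0.3, -0.6, 0.1]
width: 25.9
```

Emit:
move_arm(
  deltas=[
    [0,0,-30,0,0,0],
    [0,0,-35,0,0,0],
    [0,0,-35,0,0,0],
    [0,0,-15,0,0,0],
    [0,0,0,0,0,0],
  ],
)

```text
t: 6.9
ee_pos: [516.0, -114.5, 163.7]
orientation: [-3.117, -0.329, -0.024]
ft_force: [-0.4, -0.1, -0.1]
width: 25.7
```

```bash
python3 go.py 575 -103 22 12; python3 look.py wr11; python3 - <<'E'
from h import *
d=dict(np.load('pics/wr11.npz')); W=cloud(d)
a=np.radians(12); ex=np.array([np.cos(a),np.sin(a)]); ey=np.array([-ex[1],ex[0]])
h=W[...,2]; Q=(W[...,:2]-[675,-91.7]); A=Q@ex; B=Q@ey
for b in range(-40,60,6):
    m=(abs(B-b)<2)&(A>-70)&(A<40)
    st=m&(h>26)&(h<36)&(A>-5); bl=m&(h>38)&(h<46)
    print(b, 'strip near',A[st].min().round(1) if st.any() else None,'blk head',A[bl].max().round(1) if bl.any() else None)
E
```

```text
t 6.9 pos [ 516.  -114.5  163.7] yaw 12.06 F [-0.4 -0.1 -0.1] w 25.7
delta tool [ 57.9   1.8 142.6] rot [-0.005 -0.016  0.001]
block top ((629.8084716796875, -89.30049133300781), (89.20745086669922, 43.80259323120117), 12.073578834533691) 40.6
[[581.5999755859375, -77.19999694824219], [590.7999877929688, -120.0], [678.0, -101.4000015258789], [668.7999877929688, -58.599998474121094]]
board ((575.0518798828125, -116.40219116210938), (210.3748016357422, 140.30099487304688), 12.006058692932129)
strip ((644.9615478515625, -85.96700286865234), (10.065622329711914, 43.85769271850586), 11.84039306640625) [[635.5, -65.5], [644.5, -108.5], [654.4000244140625, -106.4000015258789], [645.4000244140625, -63.5]]
-40 strip near 1.1 blk head None
-34 strip near 0.9 blk head None
-28 strip near 1.1 blk head None
-22 strip near 1.0 blk head None
-16 strip near 1.0 blk head None
-10 strip near 1.3 blk head 1.1
-4 strip near None blk head 1.4
2 strip near 3.7 blk head 0.6
8 strip near 4.1 blk head 0.8
14 strip near 3.9 blk head 0.5
20 strip near 3.8 blk head 0.5
26 strip near 3.8 blk head 0.9
32 strip near 3.7 blk head 0.6
38 strip near 0.8 blk head None
44 strip near 1.1 blk head None
50 strip near 0.9 blk head None
56 strip near 0.9 blk head None
```

View pics/wr11.png

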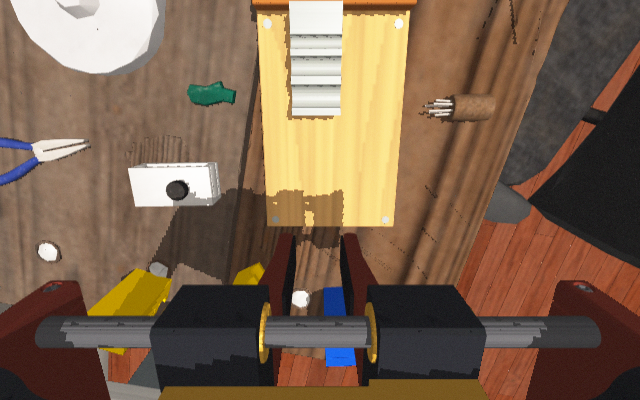

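The block stayed flush after release: head plane at 0.5–0.9 mm against strip face at 0.8–1.1 mm, and 12.07° against 12.0°. The bystanders are in place and the arm is clear, so I'm handing in.

```bash
python3 -c "
from h import *
print(ctrl.close_job())"
```

```text
the job is handed in; nothing more can be done
None
```

The swage block now lies flat on the board, grooved face up, with its head end flush and square against the stop strip. I handed the job in at about 7 s.

- **How it was done:** I tipped the block with the fingertips on its flat land and backed off while it fell. I then pushed its foot end with both fingertips, set square to the board. That first turned it straight, from 8.4° to 11.9° (board 12.0°), and then slid it along to the strip. I did not push its side near the foot, because the end push alone straightened it. The wrist force was at most about 25 N at the end of any move, and the block was never gripped or lifted.
- **Last checks:** After backing off, the block measured 12.07° against the board's 12.01°. Its head is within about 0.5 mm of the strip face, which is as fine as the camera can tell.
- **State at hand-in:** The fingers are about 65 mm behind the block and 120 mm above it, with no contact force. The clamp, wax and bur tube looked untouched.
- **Disagreements:** One early reading put the foot end about 18 mm too far forward, because the height filter hid a groove. I corrected it before pushing. In the last run the automatic strip-finder picked up a groove instead of the strip, so the gap comes from a separate depth profile.

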